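# Unlock the bench reader's sample drawer and hold it out at the loading mark

### The job

The bench reader's sample drawer is blocked by an upright locking plate that stands in the two slotted posts before it: with the drawer still in, slide the plate straight up out of the posts, stand it upright, fully down, in the slot of the separate parking stand and let go of it. Then pull the drawer out towards you by its upright grip, against its return spring, until its front face is level with the two pointed marks, and finish the program while still holding it there. Leave the two jars and the small carton where they are.

Things in the scene. Friction and masses are not known exactly. Their poses are not given: they have to be found in the camera images.
- reader: Fixed bench reader. Origin: on the table, on its middle line, 160 mm behind the front edge of its base; x points to its back, z up. Base plate 275 x 130 x 12 mm (x from -160 to +115 mm). White drawer housing from x = 0 to +115 mm, 104 mm wide, top at z = 57 mm. The drawer slides out along the reader's -x, between the two slotted posts
- gate (a point): Middle between the two grey slotted posts that hold the locking plate, at reader x = -65 mm, 12 mm above the table on the base, where the plate's lower edge rests at the start; axes as the reader's. Posts at y = +-41 mm, tops 60 mm above the table; slots 8 mm wide (along x), 82 mm from slot bottom to slot bottom (along y)
- drawer (a joint): Travel of the spring-return sample drawer, m: 0 = fully in, grows as it is pulled out, end stop at 0.10. The spring always pulls it back: about 3.6 N at 0, plus 0.9 N for each 10 mm. The locking plate in its posts stops it after some 5 mm
- drawer_front (a point): Centre of the drawer's flat front face (60 mm wide, z = 16 to 46 mm above the table), axes as the reader's; it is at reader x = -58 mm with the drawer in, and moves with the drawer
- drawer_grip (a point): Point to hold on the drawer's grey upright grip: a bar 12 mm thick along the reader's x, 36 mm wide along y, standing on the 46 mm high drawer front, top at z = 100 mm. This point is on the bar's middle line, 85 mm above the table, 18 mm behind the drawer's front face; axes as the reader's
- mark (a point): Midpoint between two pointed dark steel marks at either side of the drawer's path on the front of the base (y = +-45 mm, 4 mm thick along x, tips 46 mm above the table). Axes as the reader's. It lies 45 to 75 mm in front of the drawer front as it is with the drawer in, different each time, and 31 mm above the table, as drawer_front does
- plate_center (a point): Centre of the loose steel locking plate: 5 mm thick (x), 76 mm wide (y), 113 mm high (z), about 0.1 kg; its top 10 mm is a grey rim 10 mm thick, the place to take it. Lower edge and top are 56.5 mm below and above this point. At the start it stands upright in the posts, square to the reader's x, top 125 mm above the table
- slot (a point): Middle of the floor of the slot in the fixed parking stand, 8 mm above the table; x across the slot, y along it, z up. Slot 10 mm wide, 90 mm long; walls rise to 44 mm above the table, flared lips to 58 mm, mouth there about 24 mm wide. Foot 80 x 118 mm. With the plate parked its centre is about 56 mm above this point; it may lean a little
- jar_a_center (a point): Bystander: reagent jar with a black cap, 43 mm across, 72 mm high, in front between reader and stand; centre, half-way up
- jar_b_center (a point): Bystander: reagent jar like the other, at the back between reader and stand; centre, half-way up
- carton_center (a point): Bystander: small carton 55 x 85 x 32 mm lying to the right; centre, half-way up

How it is judged:
By the outcome, as a careful person would: the job done as asked, in the order asked, and still so for the second after the job is handed in, while the arm keeps its last pose, push and grip.
It also fails if it takes over 64 s, if anything falls off the work surface, if the arm or the gripper's body presses on something with over 40 N, if the wrist force passes 120 N, or if a joint passes its speed limit or range.

### The arm

A 6-joint arm with a two-finger parallel gripper is mounted at the origin on a cart in front of the work surface, level with it; the furniture and walls round the work are solid. World frame = base frame: x ahead of the robot, y to its left, z up, the work surface at z = 0. Lengths are in mm, angles in degrees, forces in N, time in s.
With the tool pointing down it reaches from about 300 to 850 mm from the base axis. Payload 4.2 kg.
Tool frame: the origin (TCP) lies on the centre line of the jaws, within the pads' length; the fingertips stand env.nose_length ahead of it and the grasp point (between the pads) lies 2 mm behind it (env.nose_length is the distance from the TCP to the fingertips, in mm); z points along the fingers, y is the direction in which the jaws open and shut (so a half turn about z gives the same grasp; the last joint's range is limited). The gripper opens to 91 mm and grips with 3 to 60 N. Pads are 32 mm wide; open, the fingers measure 118 mm over their backs; the gripper's body (76 mm by 178 mm) begins 60 mm behind the grasp point.
Start: joints at [69.271, 18.312, 89.639, -0, 72.044, -1.146], TCP at [192.733, 541.752, 230.976] pointing down, gripper open.
Joint ranges: [-177.97, 177.97], [-48.28, 115.42], [12.27, 149.76], [-77.06, 257.06], [2.81, 150.46], [-146.56, 146.56]. Speed limits (degrees/s): [147.25, 147.25, 180, 180, 180, 180].

### API

Orientations are given as [roll, pitch, yaw] about the fixed x, y, z axes, in that order (R = Rz(yaw) Ry(pitch) Rx(roll)).
In Python, from workcell import env gives the robot as it stands. The module is installed in compiled form; this text tells all that it offers.
- The arm moves only by the tool jog_arm, never from a script. Its argument "deltas" is a list that holds one entry, the list of rows, each a list of 5 numbers: the shift along the tool's x, y, z in m, then the turn about the tool's z in degrees, then the finger opening in m, from 0 to 0.0912. A call has 1 to 20 rows; each row is the pose to reach, as a shift and turn from the pose commanded when the call began, along the tool's axes at that moment; what a row does not reach only later rows make up. A row lasts 1/12 s, in which the tool goes at most 41.7 mm and 7.16 degrees, less where a joint would pass 70% of its speed; a pose out of reach is approached as far as the arm can. A call with a gripper value outside its range is refused whole. The fingers move at their own pace and stop on an object; "grip_force" is the grip in N (left out, the last holds). Time passes only in rows, so rows that repeat a pose let the fingers close. It gives the time, the measured TCP pose, the force and the opening at its end, in the units of the state.
- env.state(): the state, without advancing time (a new reading comes with each control period).
- env.grab_frame(name): name is "side" or "top"; returns the picture (400x640x3 uint8, red, green, blue); there is no depth.
- env.camera_params(name): a dict with "fx", "fy", "cx", "cy" (pixels), "xyz" and "orientation" of the camera in the world. Camera axes: x right, y down, z forward; pixel columns grow to the right and rows downward; lengths in mm; the calibration is good to about 2 mm. A picture is of the moment at which its call begins. camera_params takes no time and is no camera call.
- env.job_done(): hands the job in, once; it reports no verdict.
Trained networks look in the newest picture that a camera, given by its name, has taken for a name from the list of things; names that differ only in an ending like _2 or _b are one class to them, and where a whole thing is asked for, a point or a joint stands for the part that bears it (a point fixed in the world has none). Each returns a list of dicts, best first, with "conf" (0 to 1); they miss things now and then, are a little off and sometimes report something else, mostly with a low value. They report only what shows in the picture. A call takes as long as a camera call.
- env.look_for(camera, label): "xyz" ([x, y, z] in mm, in world coordinates, good to about 4 mm: the middle of the surface that is visible of it).
The state is a dict: "time_s": time; "qpos": joint angles; "qvel": joint speeds; "effort": joint torques, N m; "ee_pos": TCP position; "ee_rot": TCP orientation; "force": force on the tool from outside, world axes, zero at the start; "torque": the same for the moment, N m; "gripper_width": finger opening in mm.
Only numpy, scipy, OpenCV 4.12 (cv2) and the standard library are available. Lean on these libraries where they do the work, as an engineer would, in place of code of your own. Each camera call takes 0.05 s, during which the arm holds its last target.

## Working session

There is one attempt and no reset: what is moved stays moved. The work goes in short steps, Python scripts to look and compute and a tool call to move; the robot and the scene stay as the last step left them, time stands still between calls to the robot, and variables do not carry over. Pictures are saved under pics/ and viewed, and the job is handed in when it is done.

Besides the shell and the picture viewer there is one more tool, called after ">>>" in YAML: its name, and indented under it one key for each argument. jog_arm: Moves the arm, as the interface text tells. Its arguments: {"type":"object","properties":{"deltas":{"type":"array"},"grip_force":{"type":"number"}},"required":["deltas"]}

```bash
mkdir -p pics; python3 - <<'E'
from workcell import env
import cv2
print(env.state(), env.nose_length)
for n in("side","top"):
    print(n,env.camera_params(n))
    cv2.imwrite(f"pics/{n}0.png",env.grab_frame(n)[:,:,::-1])
E
```

```text
{'time_s': 0.0, 'qpos': array([ 6.92698704e+01,  1.83524664e+01,  8.97070143e+01,  8.06063993e-04,
        7.20433691e+01, -1.14670134e+00]), 'qvel': array([-0.10418707,  0.11379882,  0.02150883,  0.03976979,  0.01654416,
       -0.04155792]), 'effort': array([ 8.90559804e-04, -4.12464309e+01, -2.31980324e+01,  7.26947444e-02,
        4.55647276e-02, -1.52552043e-04]), 'ee_pos': array([192.56171956, 541.29146508, 230.10785919]), 'ee_rot': array([-1.79897186e+02, -2.82446836e-03,  1.60416320e+02]), 'force': array([-0.86886329,  0.18573907, -1.41637834]), 'torque': array([-0.00126251,  0.02223454,  0.04238904]), 'gripper_width': 91.17423769666914} 17.0
side {'fx': 384.7074295519445, 'fy': 384.7074295519445, 'cx': 322.74449792724704, 'cy': 205.71594769298244, 'xyz': array([590.57443138, 878.41916182, 601.33050329]), 'orientation': array([-119.30389854,   -1.32102197, -179.96522312])}
top {'fx': 379.20450468863316, 'fy': 379.20450468863316, 'cx': 320.9535031357076, 'cy': 199.17819577715161, 'xyz': array([369.23666575, -30.8747826 , 925.68552084]), 'orientation': array([-166.56521379,   -0.46519572,  -91.11478307])}
```

View pics/side0.png

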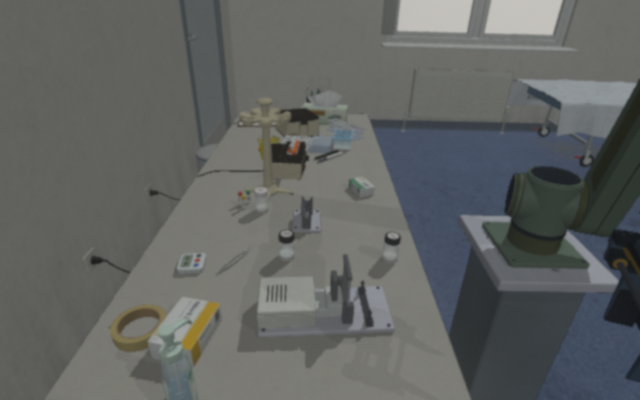

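View pics/top0.png

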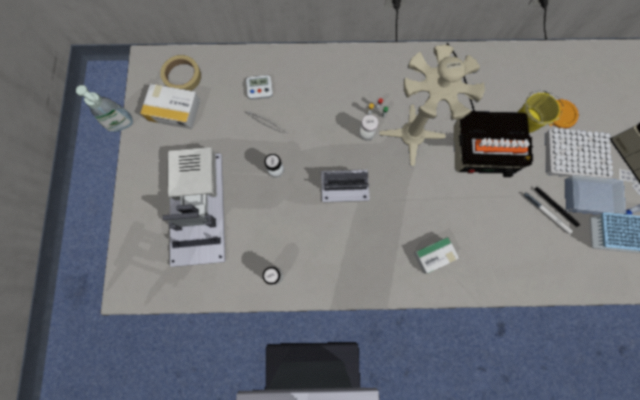

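```bash
python3 - <<'E'
from workcell import env
for n in("side","top"):
  for l in ("reader","gate","drawer","drawer_grip","mark","plate_center","slot","jar_a_center","carton_center"):
    try: print(n,l,[(r['xyz'].round(0) if hasattr(r['xyz'],'round') else r['xyz'],round(r['conf'],2)) for r in env.look_for(n,l)][:3])
    except Exception as e: print(n,l,e)
E
```

```text
side reader [([599.1, 296.9, 31.2], 0.62)]
side gate [([602.2, 295.9, 37.8], 0.65)]
side drawer [([567.0, 280.5, 42.1], 0.78)]
side drawer_grip [([566.7, 282.3, 44.1], 0.58), ([531.3, 277.9, 100.5], 0.49)]
side mark [([491.1, 263.4, 10.6], 0.91)]
side plate_center [([531.6, 272.2, 99.1], 0.87)]
side slot [([629.2, -80.6, 7.5], 0.9)]
side jar_a_center [([409.8, 93.1, 42.5], 0.72)]
side carton_center [([446.5, -289.5, 25.6], 0.89)]
top reader [([584.2, 260.7, 23.7], 0.65)]
top gate [([588.6, 257.5, 20.6], 0.96)]
top drawer [([567.1, 261.5, 34.2], 0.69)]
top drawer_grip [([571.0, 261.1, 34.7], 0.61)]
top mark [([489.1, 266.4, 15.1], 0.62)]
top plate_center [([524.9, 269.3, 95.6], 0.96)]
top slot [([663.3, 72.6, 71.4], 0.51)]
top jar_a_center [([401.7, 73.8, 70.0], 0.87)]
top carton_center [([447.2, -302.2, 32.9], 0.88)]
```

```bash
cat > h.py <<'E'
import numpy as np, cv2
from scipy.spatial.transform import Rotation as R
from workcell import env
def cam(n):
    p=env.camera_params(n); K=np.array([[p['fx'],0,p['cx']],[0,p['fy'],p['cy']],[0,0,1]])
    return K,R.from_euler('xyz',p['orientation'],degrees=True).as_matrix(),np.array(p['xyz'])
def proj(n,P):
    K,Rm,t=cam(n); c=(np.atleast_2d(P)-t)@Rm; u=c@K.T; return u[:,:2]/u[:,2:]
def atz(n,uv,z):
    K,Rm,t=cam(n); uv=np.atleast_2d(uv); d=np.c_[uv,np.ones(len(uv))]@np.linalg.inv(K).T@Rm.T
    return t+d*((z-t[2])/d[:,2])[:,None]
def crop(img,x0,y0,x1,y1,s,name):
    cv2.imwrite(name,cv2.resize(img[y0:y1,x0:x1],None,fx=s,fy=s,interpolation=cv2.INTER_CUBIC))
E
python3 - <<'E'
from h import *
a=cv2.imread('pics/top0.png');b=cv2.imread('pics/side0.png')
crop(a,150,135,250,275,4,'pics/t_r.png')
crop(a,300,150,400,220,6,'pics/t_s.png')
crop(b,240,240,400,340,5,'pics/s_r.png')
crop(b,280,185,335,240,8,'pics/s_s.png')
E
```

```text
(no output)
```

View pics/t_r.png

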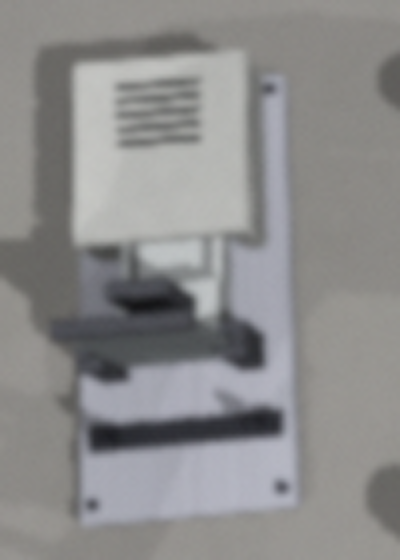

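View pics/t_s.png

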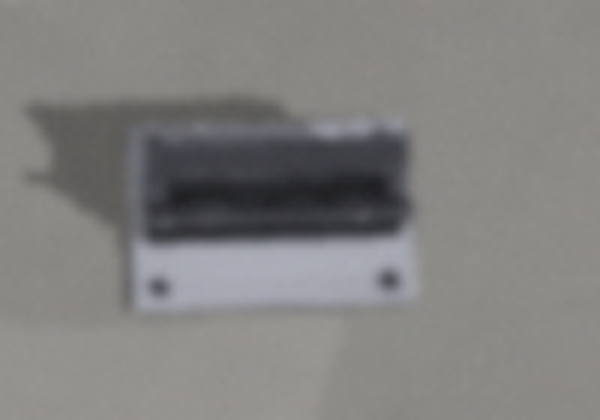

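View pics/s_r.png

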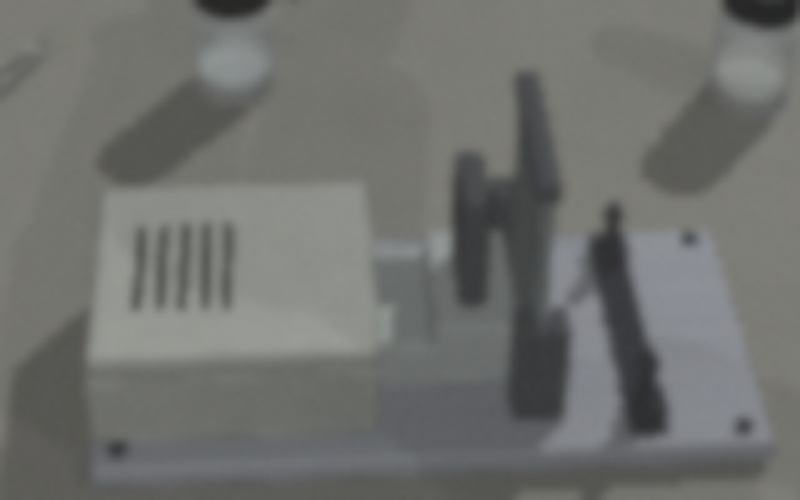

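View pics/s_s.png

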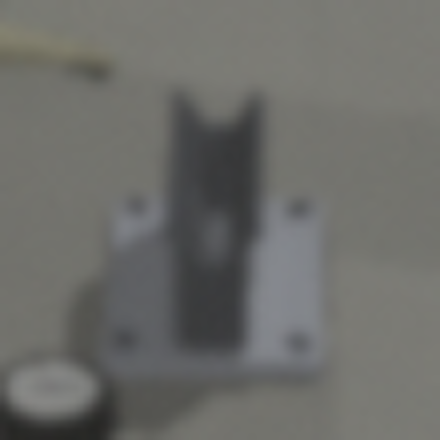

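```bash
cat > fit.py <<'E'
from h import *
from scipy.optimize import least_squares
def uv(l,s,x0,y0): return [((x+.5)/s-.5+x0,(y+.5)/s-.5+y0) for x,y in l]
T=uv([(82,522),(297,508),(285,73),(72,62),(245,50),(250,235),(73,242)],4,150,135)
TP=[(-160,65,12),(-160,-65,12),(115,-65,12),(115,52,57),(115,-52,57),(0,-52,57),(0,52,57)]
S=uv([(105,185),(362,182),(375,358),(88,362),(712,230),(772,445),(92,465)],5,240,240)
SP=[(115,-52,57),(0,-52,57),(0,52,57),(115,52,57),(-160,-65,12),(-160,65,12),(115,65,12)]
ST=uv([(135,312),(415,300),(405,122),(130,128)],6,300,150)
STP=[(-40,59,8),(-40,-59,8),(40,-59,8),(40,59,8)]
SS=uv([(113,205),(318,200),(322,362),(108,362)],8,280,185)
SSP=[(40,-59,8),(-40,-59,8),(-40,59,8),(40,59,8)]
def w(p,P):
    P=np.array(P,float);c,s=np.cos(p[2]),np.sin(p[2]); return np.c_[P[:,0]*c-P[:,1]*s+p[0],P[:,0]*s+P[:,1]*c+p[1],P[:,2]]
def fit(t,tp,s,sp,x0):
    parts=[]
    if t: parts.append(('top',t,tp))
    if s: parts.append(('side',s,sp))
    f=lambda p:np.concatenate([(proj(n,w(p,P))-np.array(u)).ravel() for n,u,P in parts])
    r=least_squares(f,x0); return r.x,r.fun.reshape(-1,2)
if __name__=='__main__':
    for a in [(T,TP,S,SP),(T,TP,0,0),(0,0,S,SP)]:
        p,r=fit(*a,[590,265,0]);print(p[:2].round(1),np.degrees(p[2]).round(2));
        print(r.round(1).tolist())
    for a in [(ST,STP,SS,SSP),(ST,STP,0,0),(0,0,SS,SSP)]:
        p,r=fit(*a,[600,-50,0]);print('slot',p[:2].round(1),np.degrees(p[2]).round(2));
        print(r.round(1).tolist())
E
python3 fit.py
```

```text
[595.4 268.8] 3.87
[[-2.0, 0.7], [-0.7, -0.6], [-0.7, -0.6], [-0.6, -0.6], [-0.7, -0.9], [-1.0, -1.5], [-1.1, 0.3], [-0.1, -0.8], [1.4, -1.6], [1.2, -2.5], [-0.7, -1.4], [0.2, -1.2], [1.2, -1.1], [-0.7, -0.3]]
[594.3 266.4] 3.93
[[-1.0, 1.2], [0.3, -0.2], [0.2, -0.2], [0.4, -0.1], [0.2, -0.5], [0.0, -1.1], [-0.1, 0.8]]
[596.  272.1] 3.83
[[-0.6, 0.1], [1.1, -0.6], [0.9, -1.3], [-1.3, -0.2], [0.2, -0.3], [1.2, 0.2], [-1.2, 1.0]]
slot [ 624.1 -101.8] 1.25
[[-0.6, -0.3], [0.0, -0.1], [-0.5, -1.1], [-1.1, -0.4], [0.8, -2.0], [0.9, -1.2], [1.0, -0.9], [-0.4, -1.1]]
slot [ 622.9 -103.2] 0.75
[[-0.2, -0.0], [0.5, 0.5], [0.2, -0.4], [-0.4, -0.1]]
slot [625.6 -94.8] 2.21
[[-0.2, -0.8], [0.1, -0.2], [0.8, 0.3], [-0.7, 0.4]]
```

```bash
cat > ov.py <<'E'
from fit import *
def draw(img,n,p,segs,s,x0,y0,col=(0,0,255)):
    for P,Q in segs:
        a=proj(n,w(p,[P,Q])); a=((a+.5-[x0,y0])*s-.5).round().astype(int)
        cv2.line(img,tuple(map(int,a[0])),tuple(map(int,a[1])),col,1)
def box(x0,x1,y0,y1,z0,z1):
    c=[(x,y,z) for x in(x0,x1) for y in(y0,y1) for z in(z0,z1)]
    return [(a,b) for i,a in enumerate(c) for b in c[i+1:] if sum(u!=v for u,v in zip(a,b))==1]
E
python3 - <<'E'
from ov import *
for n,(x0,y0,x1,y1,s) in dict(top=(150,135,250,275,4),side=(240,240,400,340,5)).items():
    img=cv2.imread(f'pics/{"t" if n=="top" else "s"}_r.png')
    for p,c in (([594.3,266.4,np.radians(3.9)],(0,0,255)),([596,270,np.radians(3.9)],(0,255,0))):
        draw(img,n,p,box(-70,-60,-38,38,115,125)+box(-46,-34,-18,18,60,100)+box(-160,115,-65,65,12,12.01)+[((-58-d,-45,46),(-58-d,45,46)) for d in (45,75)],s,x0,y0,c)
    cv2.imwrite(f'pics/ov_{n}.png',img)
E
```

```text
(no output)
```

View pics/ov_top.png

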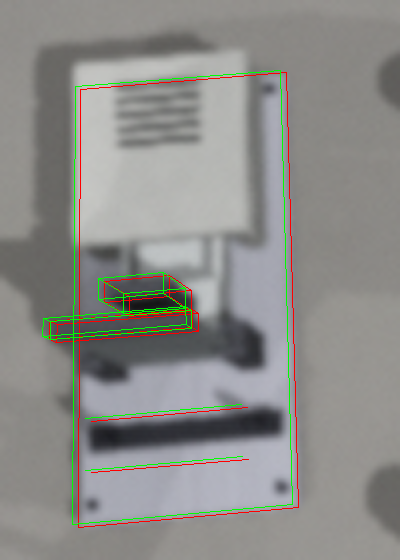

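View pics/ov_side.png

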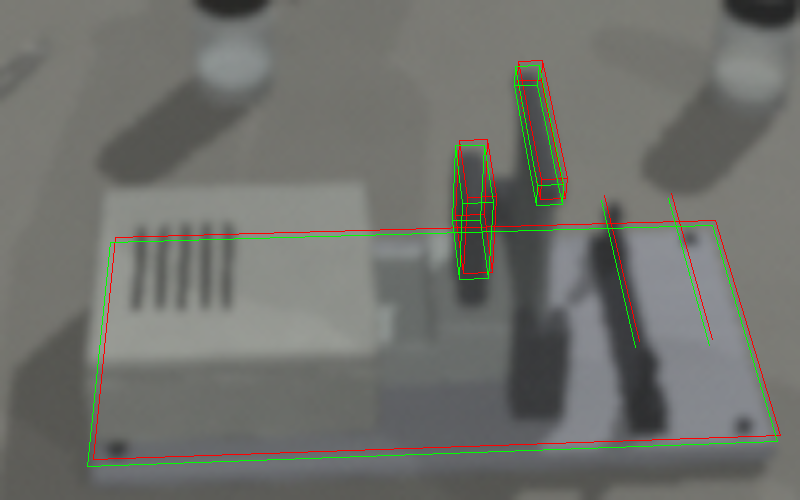

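>>> jog_arm:
  deltas:
    - [[-0.02,-0.007,0,3,0.06],[-0.05,-0.018,0,8,0.04],[-0.08,-0.029,0,13,0.04],[-0.11,-0.04,0,18,0.04],[-0.14,-0.05,0,23,0.04],[-0.17,-0.061,0,28,0.04],[-0.2,-0.072,0,33,0.04],[-0.23,-0.083,0,38,0.04],[-0.26,-0.094,0,43,0.04],[-0.29,-0.104,0,48,0.04],[-0.32,-0.115,0,53,0.04],[-0.35,-0.126,0,58,0.04],[-0.38,-0.137,0,62,0.04],[-0.4,-0.144,0,65,0.04],[-0.41,-0.148,0,66.5,0.04],[-0.41,-0.148,0,66.5,0.04],[-0.41,-0.148,0,66.5,0.04]]
  grip_force: 8

```text
time_s: 2.42
ee_pos: [529.0, 265.1, 230.8]
ee_rot: [-179.9, -0.0, 93.9]
force: [0.3, 0.8, -0.7]
gripper_width: 40.1
```

>>> jog_arm:
  deltas:
    - [[0,0,0.015,0,0.04],[0,0,0.035,0,0.04],[0,0,0.055,0,0.04],[0,0,0.07,0,0.04],[0,0,0.081,0,0.04],[0,0,0.081,0,0.04],[0,0,0.081,0,0.04]]

```text
time_s: 3.0
ee_pos: [528.7, 265.7, 150.0]
ee_rot: [-180.0, -0.0, 94.0]
force: [-0.1, 0.6, 1.0]
gripper_width: 39.7
```

```bash
python3 - <<'E'
from ov import *
print(env.state()['ee_pos'])
for n,c in dict(top=(150,135,250,275,4),side=(240,200,400,340,5)).items():
    f=env.grab_frame(n)[:,:,::-1].copy(); cv2.imwrite(f'pics/{n}1.png',f); crop(f,*c,f'pics/{n}1c.png')
E
```

```text
[528.72433695 265.68756538 150.01317732]
```

View pics/side1c.png

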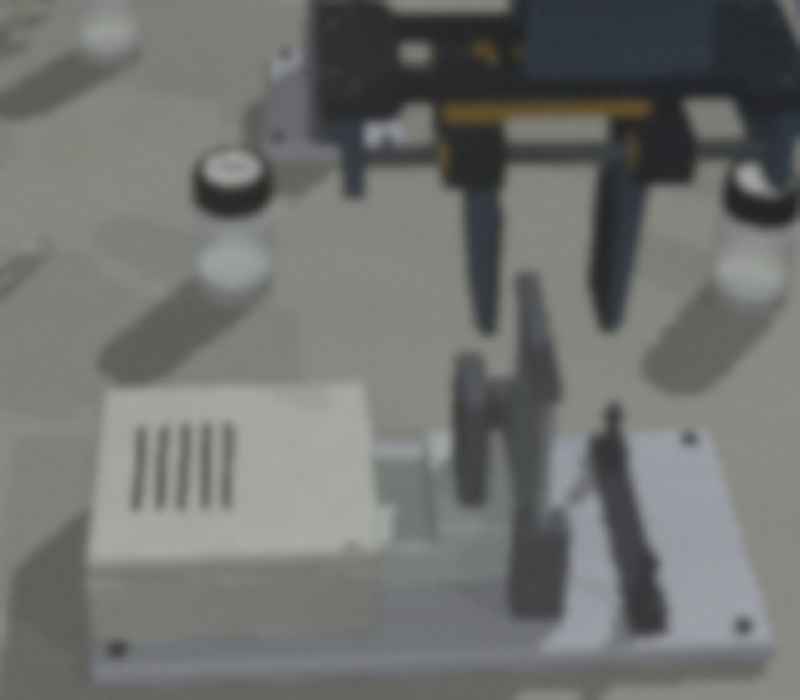

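View pics/top1.png

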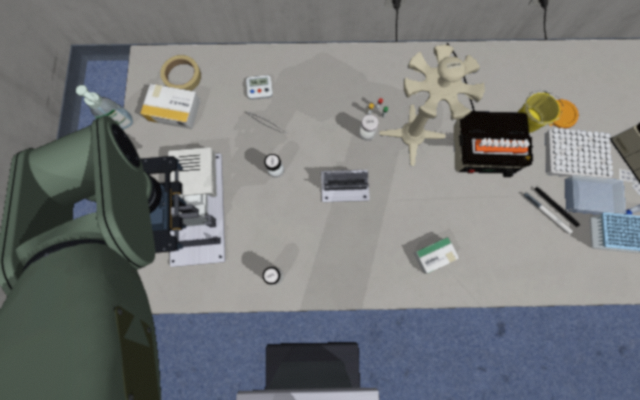

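```bash
python3 - <<'E'
from ov import *
t=np.array([528.7,265.7,133])
u=np.array([np.cos(np.radians(3.95)),np.sin(np.radians(3.95)),0]);v=np.array([-u[1],u[0],0])
for a in (-33,-20,0,20,33):
  for b in (-16,16): print(a,b,((proj('side',t+a*u+b*v)+.5-[240,200])*5).round(0), ((proj('top',t+a*u+b*v)+.5-[150,135])*4).round(0))
f=cv2.imread('pics/side1.png'); crop(f,325,235,370,290,12,'pics/z1.png')
f=cv2.imread('pics/top1.png'); crop(f,150,170,230,270,6,'pics/z2.png')
E
```

```text
-33 -16 [[621. 281.]] [[139. 382.]]
-33 16 [[635. 330.]] [[ 78. 387.]]
-20 -16 [[590. 282.]] [[139. 358.]]
-20 16 [[602. 331.]] [[ 78. 363.]]
0 -16 [[541. 283.]] [[139. 321.]]
0 16 [[551. 332.]] [[ 78. 326.]]
20 -16 [[491. 284.]] [[139. 284.]]
20 16 [[500. 334.]] [[ 78. 289.]]
33 -16 [[459. 285.]] [[139. 260.]]
33 16 [[467. 334.]] [[ 79. 265.]]
```

View pics/z1.png

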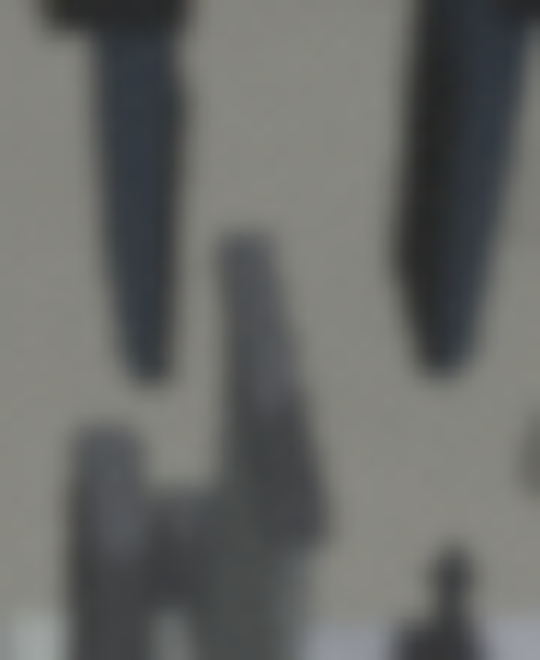

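View pics/z2.png

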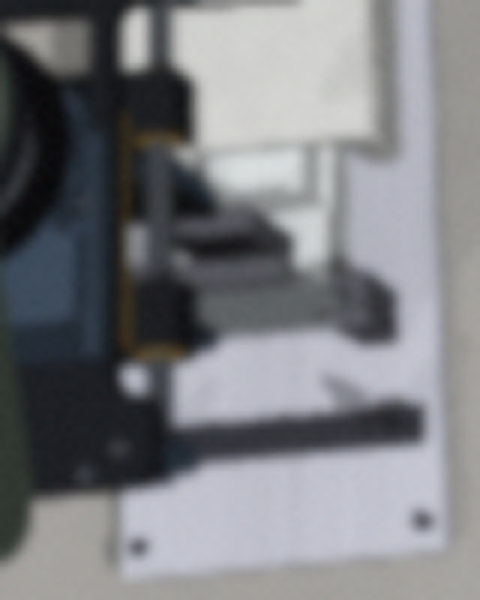

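>>> jog_arm:
  deltas:
    - [[0,0,0.01,0,0.04],[0,0,0.02,0,0.04],[0,0,0.027,0,0.04],[0,0,0.029,0,0.04],[0,0,0.029,0,0.03],[0,0,0.029,0,0.02],[0,0,0.029,0,0.013],[0,0,0.029,0,0.008],[0,0,0.029,0,0.005],[0,0,0.029,0,0.005],[0,0,0.029,0,0.005]]
  grip_force: 6

```text
time_s: 4.02
ee_pos: [529.7, 265.0, 121.3]
ee_rot: [179.9, -0.0, 93.9]
force: [0.9, -0.2, 1.0]
gripper_width: 10.1
```

>>> jog_arm:
  deltas:
    - [[0,0,0,0,0.004],[0,0,0,0,0.004],[0,0,-0.003,0,0.004],[0,0,-0.008,0,0.004],[0,0,-0.014,0,0.004],[0,0,-0.021,0,0.004],[0,0,-0.028,0,0.004],[0,0,-0.035,0,0.004],[0,0,-0.042,0,0.004],[0,0,-0.049,0,0.004],[0,0,-0.056,0,0.004],[0,0,-0.063,0,0.004],[0,0,-0.07,0,0.004],[0,0,-0.08,0,0.004],[0,0,-0.09,0,0.004],[0,0,-0.1,0,0.004],[0,0,-0.1,0,0.004]]
  grip_force: 30

```text
time_s: 5.43
ee_pos: [530.6, 265.5, 223.8]
ee_rot: [179.7, -0.1, 93.9]
force: [1.2, -0.0, 0.1]
gripper_width: 10.0
```

```bash
python3 - <<'E'
from ov import *
print(env.state()['ee_pos'])
for n in ('top','side'):
    f=env.grab_frame(n)[:,:,::-1].copy(); cv2.imwrite(f'pics/{n}2.png',f)
E
```

```text
[530.60905881 265.4750033  223.8355992 ]
```

View pics/side2.png

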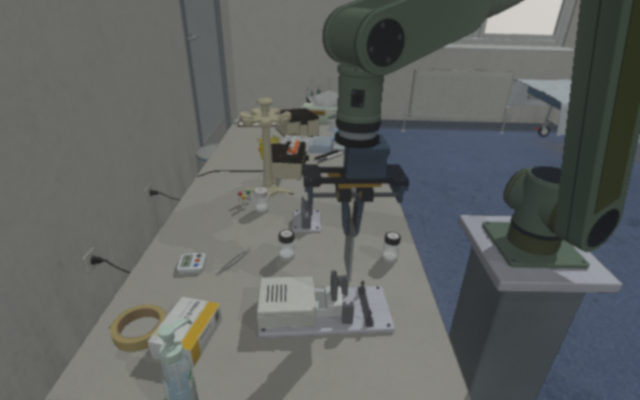

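>>> jog_arm:
  deltas:
    - [[-0.008,0.001,0,0,0.004],[-0.025,0.004,0,0,0.004],[-0.05,0.009,0,0.5,0.004],[-0.078,0.014,0,1,0.004],[-0.106,0.019,0,1.5,0.004],[-0.134,0.024,0,2,0.004],[-0.162,0.029,0,2.5,0.004],[-0.19,0.034,0,2.9,0.004],[-0.218,0.039,0,2.9,0.004],[-0.246,0.044,0,2.9,0.004],[-0.274,0.049,0,2.9,0.004],[-0.302,0.054,0,2.9,0.004],[-0.33,0.059,0,2.9,0.004],[-0.353,0.064,0,2.9,0.004],[-0.367,0.067,0,2.9,0.004],[-0.372,0.068,0,2.9,0.004],[-0.372,0.068,0,2.9,0.004],[-0.372,0.068,0,2.9,0.004]]

```text
time_s: 7.03
ee_pos: [622.2, -100.9, 220.5]
ee_rot: [-179.9, -0.1, 91.0]
force: [-0.5, -0.1, -1.6]
gripper_width: 9.7
```

```bash
python3 - <<'E'
from ov import *
print(env.state()['ee_pos'])
for n in ('top','side'):
    f=env.grab_frame(n)[:,:,::-1].copy(); cv2.imwrite(f'pics/{n}3.png',f)
    if n=='side': crop(f,270,130,350,250,5,'pics/s3c.png')
    else: crop(f,280,120,400,220,6,'pics/t3c.png')
E
```

```text
[ 622.24085813 -100.85239551  220.54487418]
```

View pics/s3c.png

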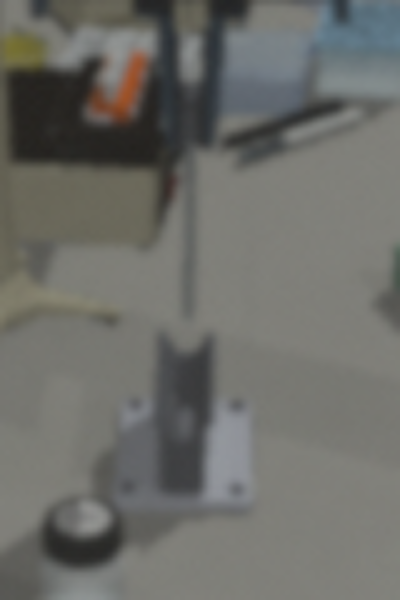

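View pics/t3c.png

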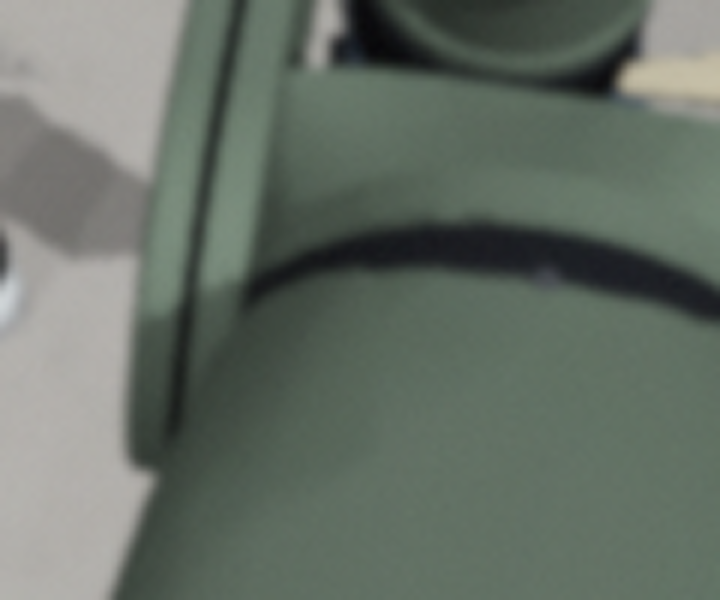

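```bash
python3 - <<'E'
from ov import *
f=lambda P:((proj('side',P)+.5-[270,130])*5).round(0).tolist()
for y in (-140,-63): print(y,f([622.2,y,111]))
for x in (611,623,635): print(x,f([x,-58,58]),f([x,-145,58]))
E
```

```text
-140 [[194.0, 259.0]]
-63 [[189.0, 320.0]]
611 [[209.0, 408.0]] [[213.0, 335.0]]
623 [[187.0, 407.0]] [[193.0, 335.0]]
635 [[166.0, 407.0]] [[173.0, 334.0]]
```

>>> jog_arm:
  deltas:
    - [[0,0.001,0.008,0,0.004],[0,0.002,0.02,-0.5,0.004],[0,0.002,0.033,-0.5,0.004],[0,0.002,0.045,-0.5,0.004],[0,0.002,0.052,-0.5,0.004],[0,0.002,0.057,-0.5,0.004],[0,0.002,0.062,-0.5,0.004],[0,0.002,0.062,-0.5,0.004]]

```text
time_s: 7.8
ee_pos: [624.3, -101.2, 158.1]
ee_rot: [-179.9, -0.0, 91.5]
force: [-0.0, -0.8, -1.3]
gripper_width: 9.8
```

```bash
python3 - <<'E'
from ov import *
print(env.state()['ee_pos'])
f=env.grab_frame('side')[:,:,::-1].copy(); cv2.imwrite(f'pics/side4.png',f)
crop(f,280,160,335,240,7,'pics/s4c.png')
E
```

```text
[ 624.3246257  -101.19842366  158.10319733]
```

View pics/s4c.png

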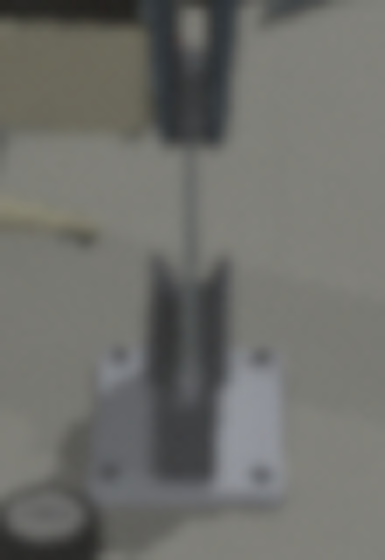

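>>> jog_arm:
  deltas:
    - [[0,0,0.003,0,0.004],[0,0,0.007,0,0.004],[0,0,0.011,0,0.004],[0,0,0.015,0,0.004],[0,0,0.02,0,0.004],[0,0,0.025,0,0.004],[0,0,0.03,0,0.004],[0,0,0.034,0,0.004],[0,0,0.037,0,0.004],[0,0,0.039,0,0.004],[0,0,0.039,0,0.004]]

```text
time_s: 8.77
ee_pos: [624.4, -101.5, 119.4]
ee_rot: [-180.0, -0.0, 91.5]
force: [0.5, 0.6, -0.8]
gripper_width: 9.9
```

>>> jog_arm:
  deltas:
    - [[0,0,0.001,0,0.004],[0,0,0.002,0,0.004],[0,0,0.003,0,0.004],[0,0,0.003,0,0.004]]
  grip_force: 15

```text
time_s: 9.1
ee_pos: [625.0, -101.6, 117.4]
ee_rot: [179.9, 0.0, 91.5]
force: [0.8, -0.1, 0.6]
gripper_width: 9.8
```

>>> jog_arm:
  deltas:
    - [[0,0,0,0,0.012],[0,0,0,0,0.016],[0,0,0,0,0.02],[0,0,0,0,0.03],[0,0,0,0,0.04],[0,0,0,0,0.04],[0,0,-0.01,0,0.04],[0,0,-0.03,0,0.04],[0,0,-0.06,0,0.04],[0,0,-0.09,0,0.04],[0,0,-0.11,0,0.04],[0,0,-0.11,0,0.04]]

```text
time_s: 10.1
ee_pos: [627.2, -102.0, 233.4]
ee_rot: [179.4, 0.1, 91.5]
force: [0.6, 0.4, 0.3]
gripper_width: 40.1
```

```bash
python3 - <<'E'
from ov import *
print(env.state()['ee_pos'])
f=env.grab_frame('side')[:,:,::-1].copy(); cv2.imwrite(f'pics/side5.png',f)
crop(f,280,160,335,240,7,'pics/s5c.png')
fn=lambda P:((proj('side',P)+.5-[280,160])*7).round(0).tolist()
for z in (8+113,8+103): print(fn([625,-140,z]),fn([625,-63,z]))
E
```

```text
[ 627.17199642 -101.97037321  233.38304514]
[[195.0, 131.0]] [[188.0, 215.0]]
[[195.0, 152.0]] [[188.0, 237.0]]
```

View pics/s5c.png

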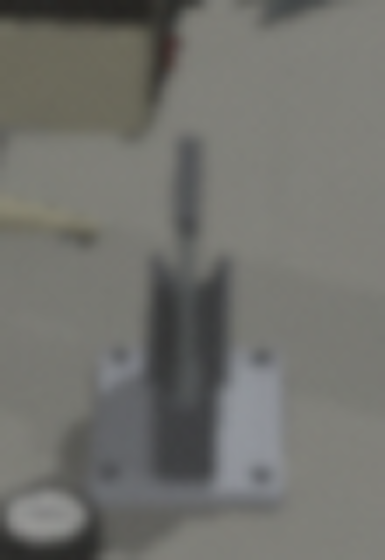

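>>> jog_arm:
  deltas:
    - [[0.008,-0.001,0,0,0.04],[0.025,-0.004,0,0,0.04],[0.05,-0.008,0,-0.5,0.04],[0.078,-0.013,0,-1,0.04],[0.106,-0.018,0,-1.5,0.04],[0.134,-0.022,0,-2,0.04],[0.162,-0.027,0,-2.4,0.04],[0.19,-0.032,0,-2.4,0.04],[0.218,-0.036,0,-2.4,0.04],[0.246,-0.04,0,-2.4,0.04],[0.274,-0.045,0,-2.4,0.04],[0.302,-0.05,0,-2.4,0.04],[0.33,-0.055,0,-2.4,0.04],[0.352,-0.058,0,-2.4,0.04],[0.365,-0.06,0,-2.4,0.04],[0.369,-0.061,0,-2.4,0.04],[0.369,-0.061,0,-2.4,0.04],[0.369,-0.061,0,-2.4,0.04],[0.369,-0.061,0,-2.4,0.04]]

```text
time_s: 11.73
ee_pos: [554.1, 264.5, 226.7]
ee_rot: [-180.0, 0.0, 93.8]
force: [-0.2, -0.4, 0.1]
gripper_width: 40.2
```

```bash
python3 - <<'E'
from ov import *
print(env.state()['ee_pos'])
for n in ('top','side'):
    f=env.grab_frame(n)[:,:,::-1].copy(); cv2.imwrite(f'pics/{n}6.png',f)
    print(env.look_for(n,'mark'),env.look_for(n,'drawer_grip'),env.look_for(n,'drawer_front'))
    if n=='side': crop(f,290,250,400,335,7,'pics/s6c.png')
    else: crop(f,150,135,250,275,4,'pics/t6c.png')
E
```

```text
[554.05654587 264.45759288 226.72004916]
[{'xyz': [581.6, 263.0, 25.2], 'conf': 0.37}] [{'xyz': [557.2, 260.1, 47.6], 'conf': 0.88}] [{'xyz': [557.2, 263.9, 46.1], 'conf': 0.95}, {'xyz': [622.0, -98.7, 91.1], 'conf': 0.7}]
[{'xyz': [489.9, 263.8, 10.6], 'conf': 0.85}] [{'xyz': [563.8, 281.9, 44.7], 'conf': 0.89}] [{'xyz': [561.7, 281.1, 40.9], 'conf': 0.86}, {'xyz': [491.3, 263.7, 12.3], 'conf': 0.33}]
```

View pics/s6c.png

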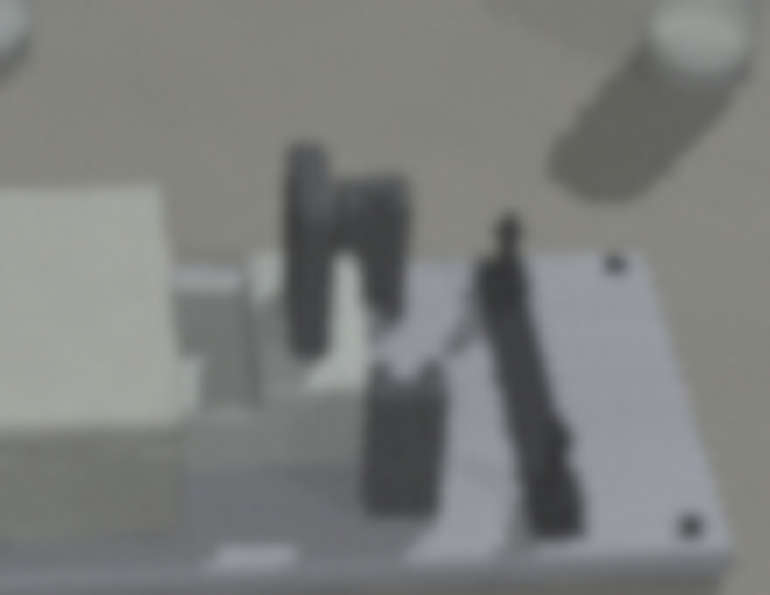

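View pics/t6c.png

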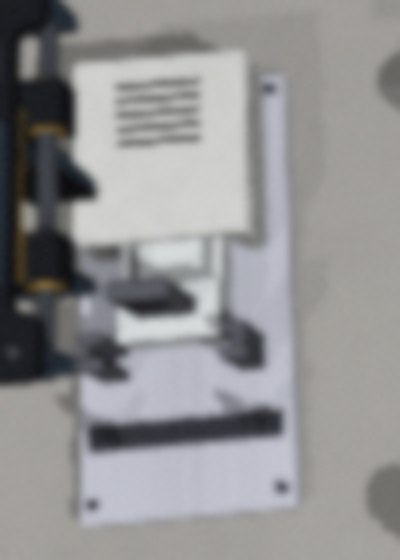

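```bash
python3 - <<'E'
from ov import *
def rx(n,uvs,z,p):
    W=atz(n,uvs,z); c,s=np.cos(p[2]),np.sin(p[2]); d=W[:,:2]-p[:2]; return np.c_[d@[c,s],d@[-s,c]].round(1).tolist()
ps=[596,272.1,np.radians(3.9)]; pt=[594.3,266.4,np.radians(3.9)]
S7=uv([(510,216),(562,430)],7,290,250)
print('tips side',rx('side',S7,46,ps))
print('grip top side',rx('side',uv([(306,145)],7,290,250),100,ps))
print('tips/bar ends side z14', rx('side',uv([(500,310),(555,535),(530,535),(582,535)],7,290,250),14,ps))
T4=uv([(118,346),(220,340)],4,150,135)
print('front top edge',rx('top',T4,46,pt))
print('bar top z14..46',[rx('top',uv([(92,438),(282,422)],4,150,135),z,pt) for z in (12,20,46)])
for n,p,c,s in (('side',ps,(290,250),7),('top',pt,(150,135),4)):
    img=cv2.imread('pics/s6c.png' if n=='side' else 'pics/t6c.png')
    draw(img,n,p,box(-46,-34,-18,18,50,100)+box(-58,-58.01,-30,30,16,46)+[((-113,y,12),(-113,y,46)) for y in(-45,45)]+box(-70,-60,-41,41,60,60.01)+box(-160,115,-65,65,12,12.01),s,*c)
    cv2.imwrite(f'pics/ov6{n}.png',img)
E
```

```text
tips side [[-108.4, -44.0], [-108.7, 48.5]]
grip top side [[-39.3, -14.7]]
tips/bar ends side z14 [[-106.4, -36.5], [-107.7, 57.4], [-100.5, 57.1], [-115.5, 57.8]]
front top edge [[-60.3, 29.3], [-61.9, -30.2]]
bar top z14..46 [[[-108.1, 56.9], [-108.3, -56.8]], [[-109.3, 53.9], [-109.5, -58.7]], [[-113.2, 44.3], [-113.4, -65.1]]]
```

View pics/ov6side.png

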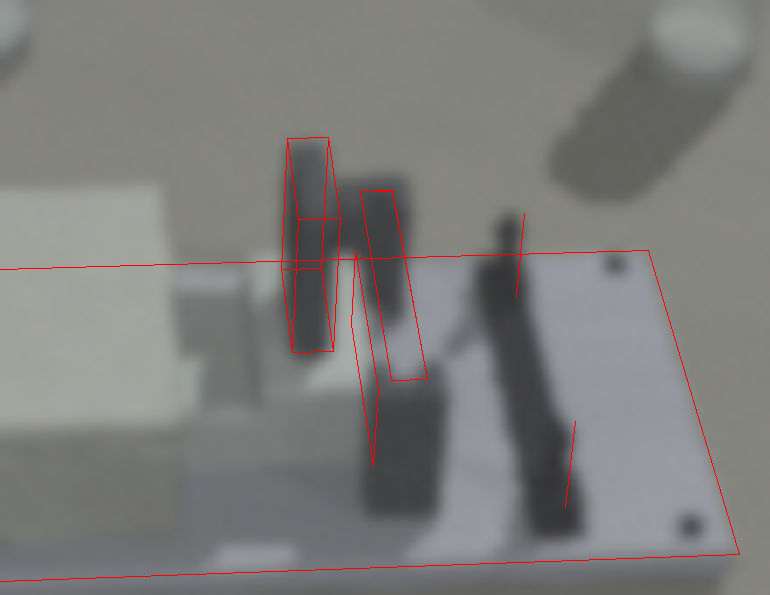

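View pics/ov6top.png

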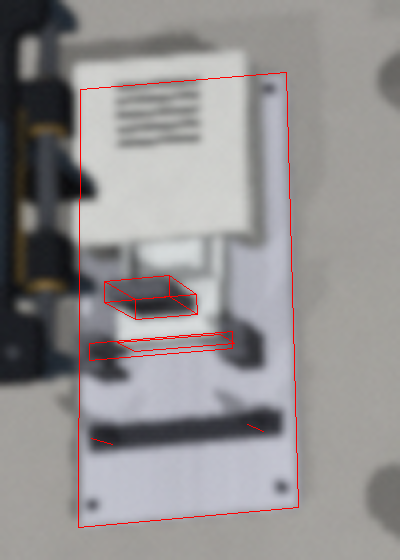

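>>> jog_arm:
  deltas:
    - [[0.001,0,0.015,0,0.04],[0.002,0.001,0.04,0,0.04],[0.002,0.001,0.065,0,0.04],[0.002,0.001,0.09,0,0.04],[0.002,0.001,0.11,0,0.04],[0.002,0.001,0.125,0,0.04],[0.002,0.001,0.136,0,0.04],[0.002,0.001,0.143,0,0.04],[0.002,0.001,0.143,0,0.04],[0.002,0.001,0.143,0,0.03],[0.002,0.001,0.143,0,0.02],[0.002,0.001,0.143,0,0.014],[0.002,0.001,0.143,0,0.008],[0.002,0.001,0.143,0,0.006],[0.002,0.001,0.143,0,0.006]]
  grip_force: 6

```text
time_s: 13.38
ee_pos: [555.7, 268.0, 84.8]
ee_rot: [179.9, -0.0, 93.9]
force: [1.2, -0.7, 2.0]
gripper_width: 11.7
```

>>> jog_arm:
  deltas:
    - [[0,0,0,0,0.004],[0,0,0,0,0.004],[0,-0.002,0,0,0.004],[0,-0.005,0,0,0.004],[0,-0.01,0,0,0.004],[0,-0.015,0,0,0.004],[0,-0.02,0,0,0.004],[0,-0.025,0,0,0.004],[0,-0.03,0,0,0.004],[0,-0.035,0,0,0.004],[0,-0.04,0,0,0.004],[0,-0.044,0,0,0.004],[0,-0.047,0,0,0.004],[0,-0.047,0,0,0.004],[0,-0.047,0,0,0.004]]
  grip_force: 45

```text
time_s: 14.63
ee_pos: [509.7, 264.7, 84.8]
ee_rot: [179.7, -0.0, 94.0]
force: [7.4, -0.1, 3.3]
gripper_width: 11.4
```

```bash
python3 - <<'E'
from ov import *
print(env.state()['ee_pos'],env.state()['force'],env.state()['gripper_width'])
for n in ('top','side'):
    f=env.grab_frame(n)[:,:,::-1].copy(); cv2.imwrite(f'pics/{n}7.png',f)
    if n=='side': crop(f,290,250,400,335,7,'pics/s7c.png')
    else: crop(f,150,175,250,275,6,'pics/t7c.png')
E
```

```text
[509.71855156 264.66359143  84.76690011] [ 7.35562406 -0.1431043   3.31023543] 11.439262293871622
```

View pics/s7c.png

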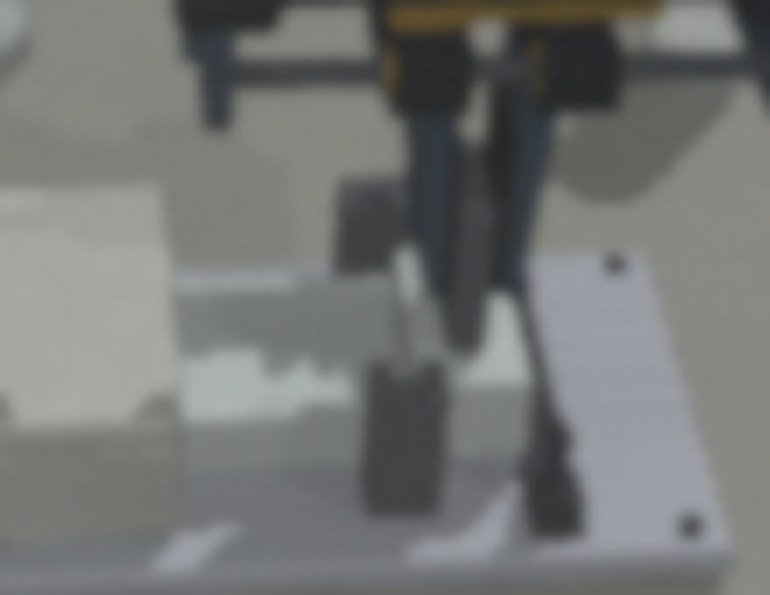

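View pics/t7c.png

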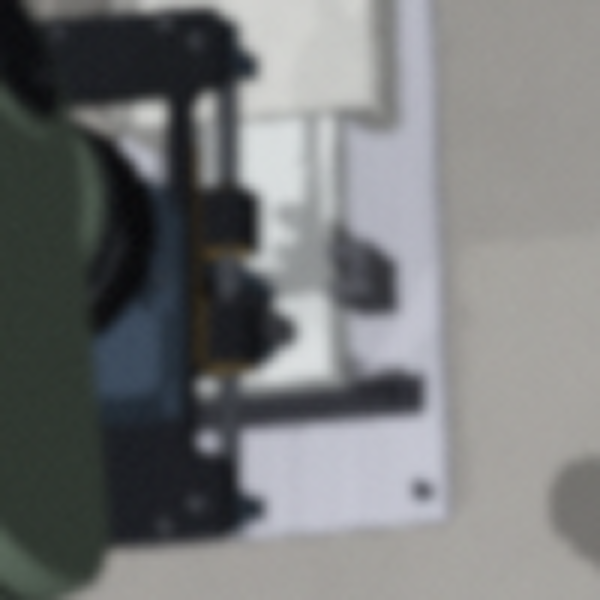

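```bash
cat > rx.py <<'E'
from ov import *
def rx(n,uvs,z,p):
    W=atz(n,uvs,z); c,s=np.cos(p[2]),np.sin(p[2]); d=W[:,:2]-p[:2]; return np.c_[d@[c,s],d@[-s,c]].round(1).tolist()
ps=[596,272.1,np.radians(3.9)]; pt=[594.3,266.4,np.radians(3.9)]
E
python3 - <<'E'
from rx import *
print(rx('side',uv([(529,384)],7,290,250),46,ps),rx('side',uv([(524,460)],7,290,250),16,ps))
print(rx('top',uv([(250,390),(345,384)],6,150,175),46,pt))
f=cv2.imread('pics/side7.png');crop(f,345,275,380,335,13,'pics/z7.png')
E
```

```text
[[-102.3, 29.8]] [[-103.1, 30.0]]
[[-106.3, 1.4], [-107.1, -35.1]]
```

View pics/z7.png

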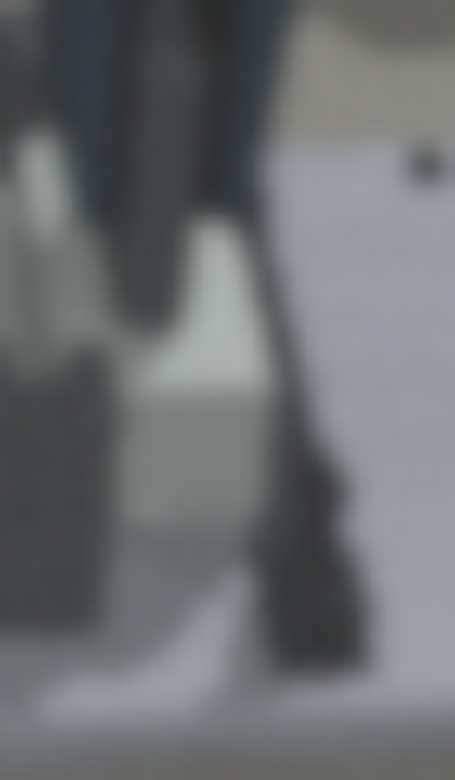

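```bash
python3 - <<'E'
from rx import *
f=cv2.imread('pics/side6.png')
a=cv2.resize(f[275:300,350:375],None,fx=16,fy=16,interpolation=cv2.INTER_CUBIC)
b=cv2.resize(f[303:328,355:380],None,fx=16,fy=16,interpolation=cv2.INTER_CUBIC)
cv2.imwrite('pics/tips.png',np.hstack([a,b]))
g=cv2.cvtColor(f,cv2.COLOR_BGR2GRAY)
print('far');print(g[278:288,356:368]);print('near');print(g[304:318,362:378])
E
```

```text
far
[[133 132 133 132 133 132 132 132 132 132 132 132]
 [133 133 133 133 131 129 125 126 129 131 133 132]
 [133 133 133 132 128 118 108 110 122 129 133 133]
 [133 133 132 130 120 103  86  91 113 127 132 133]
 [133 133 132 127 110  87  70  78 103 121 130 133]
 [133 133 132 126 108  82  66  76 100 121 130 132]
 [133 133 132 127 111  85  69  79 107 124 131 133]
 [133 131 127 121 107  84  68  82 109 127 134 135]
 [132 126 114 105  92  74  63  78 103 126 138 142]
 [135 119  98  83  73  62  59  69  95 125 142 148]]
near
[[ 72  65  64  64  67  81 108 134 146 149 150 150 150 150 150 150]
 [ 77  66  65  64  66  75 101 130 145 150 151 150 150 151 151 151]
 [ 84  68  64  64  66  71  94 125 143 149 151 151 150 152 152 151]
 [ 87  69  66  65  66  68  87 117 140 148 150 150 151 150 150 150]
 [ 92  72  66  65  64  66  80 106 130 144 148 150 150 151 150 150]
 [ 97  73  66  65  66  66  70  90 117 138 147 149 150 149 150 151]
 [100  76  66  65  64  63  63  74  99 126 143 149 150 151 151 151]
 [107  81  66  65  64  62  61  63  81 111 136 147 151 151 151 151]
 [116  89  70  66  64  61  59  58  71 100 130 146 150 151 152 151]
 [128  98  75  65  64  62  58  57  69 100 131 148 153 152 152 152]
 [136 108  80  67  65  62  57  59  74 107 135 149 152 152 152 152]
 [138 112  85  69  65  61  56  57  77 110 136 149 152 153 153 153]
 [137 115  85  68  64  60  55  56  73 103 131 147 151 152 153 154]
 [136 114  85  67  62  58  55  56  65  89 117 139 149 152 153 153]]
```

View pics/tips.png

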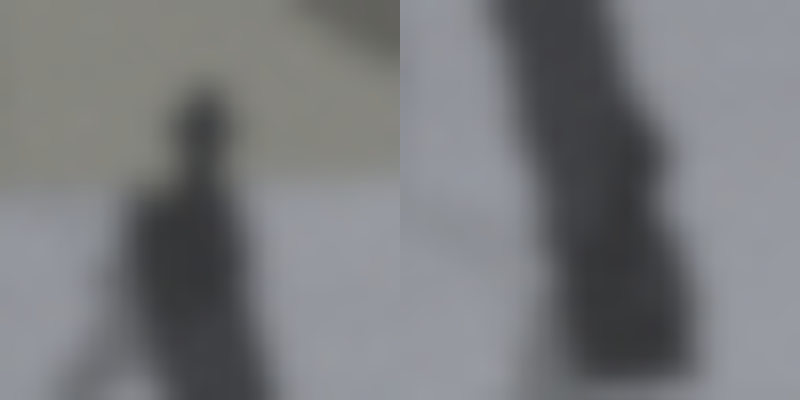

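```bash
cat >> rx.py <<'E'
from scipy.optimize import brentq
def xcol(col,y,z,n='side',p=ps): return round(brentq(lambda x:proj(n,w(p,[(x,y,z)]))[0,0]-col,-200,100),1)
def xrow(row,y,z,n='top',p=pt): return round(brentq(lambda x:proj(n,w(p,[(x,y,z)]))[0,1]-row,-200,100),1)
E
python3 - <<'E'
from rx import *
print('tips',xcol(362.3,-45,42),xcol(369.1,45,42))
print('front now',xcol(365.9,30,46),xcol(365.2,30,16))
f=cv2.imread('pics/side7.png');g=cv2.cvtColor(f,cv2.COLOR_BGR2GRAY);print(g[302:320,352:372])
f=cv2.imread('pics/side6.png');g=cv2.cvtColor(f,cv2.COLOR_BGR2GRAY);print(g[300:318:2,336:352])
t=cv2.imread('pics/top6.png');g=cv2.cvtColor(t,cv2.COLOR_BGR2GRAY);print('top6');print(g[212:252,184:204:3])
t=cv2.imread('pics/top7.png');g=cv2.cvtColor(t,cv2.COLOR_BGR2GRAY);print('top7');print(g[230:252,193:208:2])
E
```

```text
tips -108.6 -108.1
front now -103.8 -104.7
[[ 86 100 116 126 137 152 164 172 174 175 175 174 162 132  99 100 129 147
  154 155]
 [ 78  95 117 133 147 161 168 170 170 171 171 170 161 136 102  95 121 142
  151 153]
 [ 75  92 116 134 147 155 157 159 157 158 157 156 150 131 103  89 113 136
  149 153]
 [ 73  87 111 127 136 139 140 140 139 139 138 138 133 119  95  84 103 133
  149 153]
 [ 74  84 103 119 127 129 128 129 128 128 128 127 123 108  87  77  96 128
  147 155]
 [ 72  82 101 117 123 125 125 127 125 126 125 124 119 104  85  74  89 120
  143 152]
 [ 71  83 103 118 123 125 125 125 125 125 124 124 118 101  81  70  80 108
  133 148]
 [ 72  85 108 120 123 124 125 124 125 124 124 124 116  99  78  68  72  92
  119 141]
 [ 73  87 109 121 124 124 126 124 124 125 125 124 116  97  77  66  65  75
  101 130]
 [ 73  87 109 121 123 124 124 124 124 124 124 123 116  97  76  64  59  63
   83 114]
 [ 73  88 108 121 124 124 124 123 123 122 123 121 114  94  75  64  57  58
   72 102]
 [ 73  88 108 121 125 124 122 122 121 121 121 119 110  90  72  63  58  58
   71 101]
 [ 74  88 107 119 122 122 119 117 117
[... 2399 characters left out ...]
 [ 28  61 121 187 218 214 162 139]
 [ 32  90 168 209 220 215 164 135]
 [ 53 133 202 218 221 215 164 125]
 [ 97 175 215 221 220 215 164 118]
 [147 204 218 217 215 209 165 114]
 [181 211 210 202 196 188 156 114]
 [181 191 185 173 160 152 139 106]
 [150 150 144 132 121 114 107  88]
 [112 106 100  94  86  79  76  66]
 [ 78  73  67  65  62  58  57  56]
 [ 57  56  55  56  55  56  54  57]
 [ 55  55  55  54  57  58  64  67]
 [ 59  63  69  73  79  84  92 102]
 [ 86  98 105 112 125 136 142 152]
 [135 144 150 154 169 177 180 182]
 [174 179 180 180 188 192 192 193]
 [189 191 191 188 193 196 194 195]
 [190 192 191 190 194 196 194 196]
 [190 192 192 191 193 194 195 195]
 [191 193 191 189 194 195 195 197]]
```

```bash
python3 - <<'E'
from rx import *
print('side front',xcol(365.4,30,46),xcol(365.2,30,36),xcol(365.0,30,26))
# top: use atz with z
print('in',rx('top',[(193,219.2),(187,219.6)],46,pt))
print('now',rx('top',[(199,239.0),(195,239.3)],46,pt))
print('bar',rx('top',[(193,(239.2+245.3)/2),(199,(238.8+245)/2)],12,pt),rx('top',[(193,(239.2+245.3)/2)],16,pt))
print(rx('top',[(193,239.2),(193,245.3)],14,pt))
print('gripper/other: posts')
E
```

```text
side front -102.8 -103.1 -103.5
in [[-58.5, -3.1], [-58.3, 10.9]]
now [[-106.5, -16.5], [-106.4, -7.2]]
bar [[-107.8, 8.2], [-108.2, -6.1]] [[-108.4, 6.9]]
[[-100.7, 7.5], [-115.4, 7.7]]
gripper/other: posts
```

>>> jog_arm:
  deltas:
    - [[0,-0.002,0,0,0.004],[0,-0.004,0,0,0.004],[0,-0.005,0,0,0.004],[0,-0.005,0,0,0.004],[0,-0.005,0,0,0.004],[0,-0.005,0,0,0.004]]

```text
time_s: 15.23
ee_pos: [505.0, 264.3, 84.7]
ee_rot: [179.7, -0.0, 94.0]
force: [7.8, -1.2, 4.7]
gripper_width: 11.7
```

```bash
python3 - <<'E'
from rx import *
s=env.state();print(s['ee_pos'],s['force'],s['gripper_width'])
for n in ('top','side'):
    f=env.grab_frame(n)[:,:,::-1].copy(); cv2.imwrite(f'pics/{n}8.png',f); g=cv2.cvtColor(f,cv2.COLOR_BGR2GRAY)
    if n=='side': crop(f,335,270,385,335,11,'pics/s8c.png');print(g[302:318,360:376]) 
    else: print(g[232:252,193:208:2])
E
```

```text
[505.04514806 264.32746509  84.7465184 ] [ 7.82633299 -1.20781234  4.69580533] 11.730829927591387
[[ 29  49  61 146 211 211 162 139]
 [ 25  50  78 162 214 213 163 135]
 [ 25  61 120 187 218 215 166 126]
 [ 30  92 170 207 220 215 166 118]
 [ 50 131 201 217 220 215 168 114]
 [ 90 175 214 220 220 215 170 114]
 [136 201 217 216 214 210 169 116]
 [171 209 210 203 196 189 159 120]
 [176 189 184 172 160 152 138 113]
 [148 150 140 130 121 113 109  91]
 [112 106  98  91  84  79  74  68]
 [ 78  74  69  66  65  61  66  69]
 [ 63  68  70  73  79  85  93 102]
 [ 88  98 104 112 125 135 142 150]
 [135 143 149 154 168 177 179 183]
 [174 178 180 181 187 192 193 194]
 [188 190 191 188 193 194 193 196]
 [190 191 192 189 193 195 195 195]
 [192 192 192 190 192 194 195 197]
 [191 192 192 189 193 195 196 197]]
[[165 172 175 175 175 175 170 161 153 153 154 155 155 156 156 155]
 [167 170 170 171 171 170 168 160 150 150 152 153 154 155 154 155]
 [156 157 157 156 156 156 155 149 140 143 150 153 154 153 154 154]
 [140 139 139 138 137 137 137 132 127 138 149 154 154 155 155 155]
 [128 128 127 127 127 127 127 121 118 132 148 154 155 154 155 155]
 [125 125 125 125 125 125 122 113 107 124 143 152 154 154 155 155]
 [124 125 125 124 124 123 120 107  97 111 134 148 153 153 154 154]
 [125 124 123 125 124 123 119 104  88  95 120 141 150 153 153 154]
 [124 124 123 124 124 123 117 100  80  77 101 129 147 154 154 155]
 [123 124 124 124 124 123 115  96  73  65  83 113 139 152 155 155]
 [123 123 122 124 123 123 114  92  70  61  71 102 134 150 156 156]
 [121 121 121 120 119 116 109  89  68  59  70 101 135 151 155 156]
 [118 117 116 111 107 103  96  80  64  59  75 109 138 153 156 157]
 [111 110 108  99  88  83  79  68  59  58  78 113 140 152 155 157]
 [105 106 102  91  75  67  65  61  56  56  74 106 133 150 156 157]
 [104 104 101  89  73  63  61  58  54  55  66  91 120 143 154 156]]
```

View pics/s8c.png

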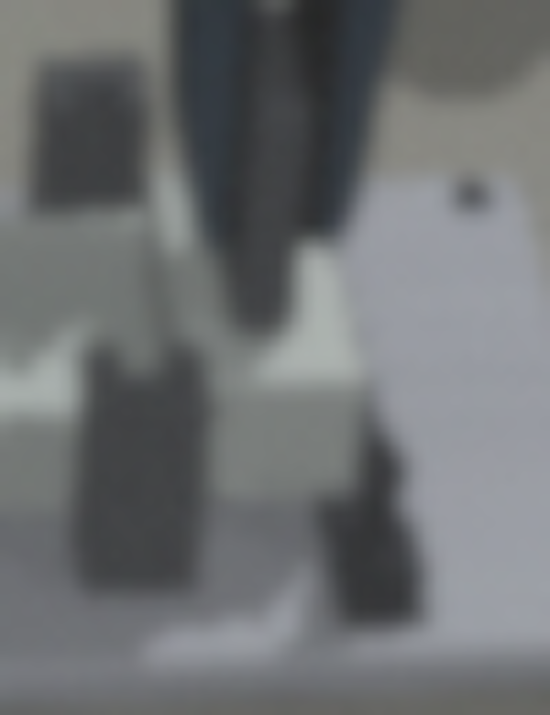

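```bash
python3 - <<'E'
from rx import *
print('front',xcol(367.5,30,44),xcol(367.3,30,36),xcol(367.1,30,28))
print('tips',xcol(362.2,-45,42),xcol(369.1,45,42),xcol(370.1,45,42))
# independent: base front edge x in side img near/far via fits with yaw
for yaw in (3.4,3.9,4.4):
    p=[596,272.1,np.radians(yaw)]
    print(yaw,[xcol(c,y,z,p=p) for c,y,z in((362.2,-45,42),(369.6,45,42),(367.3,30,36))])
print(env.state()['time_s'])
img=cv2.imread('pics/s8c.png')
draw(img,'side',ps,[((-108.8,y,16),(-108.8,y,46)) for y in(-45,30,45)]+[((-108.8,-45,46),(-108.8,45,46))],11,335,270)
cv2.imwrite('pics/ov8.png',img)
t=cv2.imread('pics/top8.png');crop(t,150,200,250,275,8,'pics/t8c.png')
E
```

```text
front -107.2 -107.5 -107.7
tips -108.3 -108.1 -110.1
3.4 [-107.8, -109.3, -107.6]
3.9 [-108.3, -109.1, -107.5]
4.4 [-108.9, -108.9, -107.4]
15.3333
```

View pics/ov8.png

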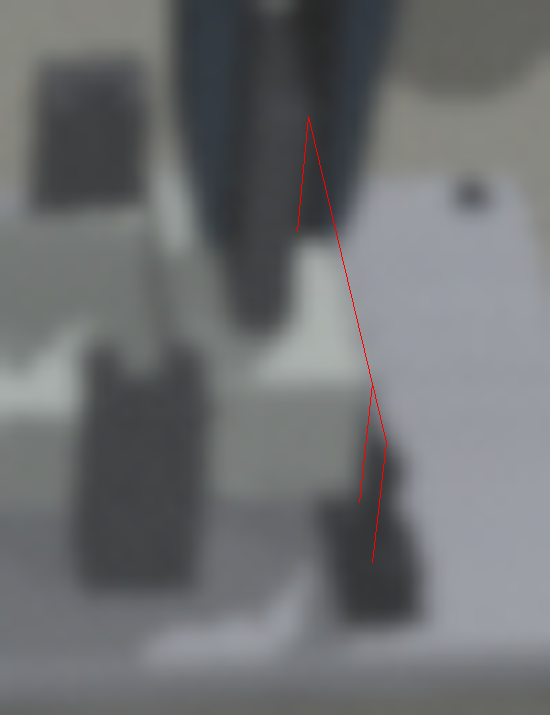

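View pics/t8c.png

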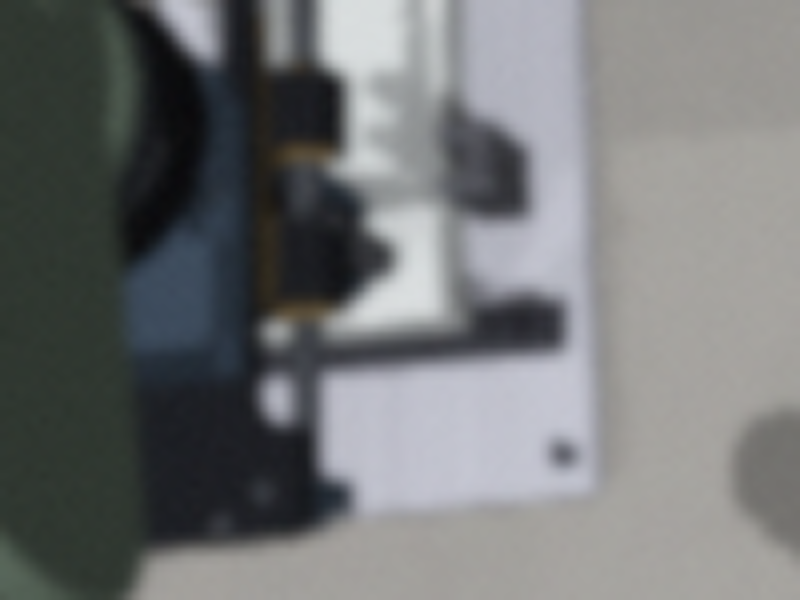

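>>> jog_arm:
  deltas:
    - [[0,-0.001,0,0,0.004],[0,-0.001,0,0,0.004],[0,-0.001,0,0,0.004],[0,-0.001,0,0,0.004],[0,-0.001,0,0,0.004],[0,-0.001,0,0,0.004],[0,-0.001,0,0,0.004],[0,-0.001,0,0,0.004]]

```text
time_s: 16.0
ee_pos: [504.1, 264.3, 84.7]
ee_rot: [179.7, -0.0, 94.0]
force: [7.5, -1.2, 2.8]
gripper_width: 11.8
```

```bash
python3 - <<'E'
from rx import *
s=env.state();print(s['ee_pos'],s['force'],s['gripper_width'])
f=env.grab_frame('side')[:,:,::-1].copy(); cv2.imwrite('pics/side9.png',f); g=cv2.cvtColor(f,cv2.COLOR_BGR2GRAY)
print(g[304:316,364:374]);t=env.grab_frame('top')[:,:,::-1].copy();cv2.imwrite('pics/top9.png',t)
print(cv2.cvtColor(t,cv2.COLOR_BGR2GRAY)[236:246,199])
for y in (235,):pass
E
```

```text
[504.11677878 264.26395071  84.74480138] [ 7.4977632  -1.17442521  2.79581334] 11.835899094706763
[[156 156 156 153 150 150 152 153 153 153]
 [138 138 137 135 136 144 151 153 153 155]
 [127 127 127 124 123 136 149 154 155 155]
 [125 125 124 120 115 127 144 152 154 155]
 [124 124 124 118 109 115 135 148 152 154]
 [124 124 123 115 101 100 121 141 150 154]
 [124 124 121 110  92  83 101 130 147 153]
 [124 123 118 103  80  69  83 114 139 152]
 [123 122 115  97  75  63  72 102 134 150]
 [119 117 112  93  72  61  71 101 135 151]
 [107 104  99  85  66  60  76 109 139 152]
 [ 87  82  80  72  61  59  79 112 140 153]]
[213 219 219 213 191 150 104  75  74 112]
```

View pics/side9.png

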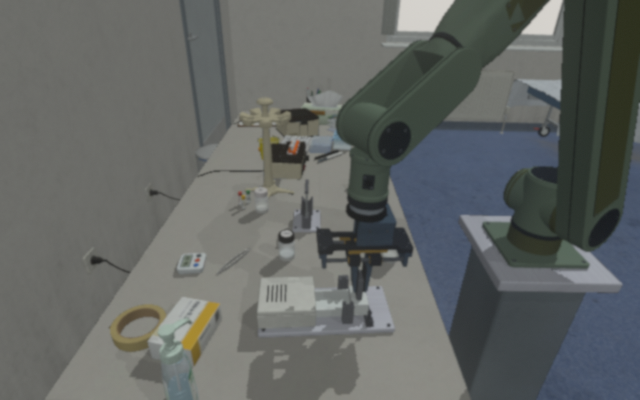

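View pics/top9.png

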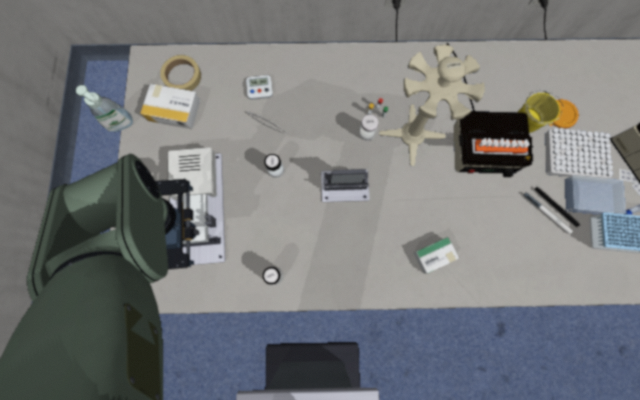

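```bash
python3 -c "
from workcell import env
print(env.job_done(), env.state()['time_s'], env.state()['gripper_width'])"
```

```text
the job is handed in; nothing more can be done
the job is handed in; nothing more can be done
```

I moved the locking plate to the parking stand, then pulled the drawer out to the marks. I handed in the job at about 16 s, still holding the drawer grip.

- **Plate:** I lifted it straight up out of the posts with the drawer still in, and set it in the slot at no more than a few newtons. After release the side picture showed it upright, with its rim about where a fully lowered plate should be. It was still standing there in the last pictures.
- **Drawer:** It is held with a 45 N grip against a spring pull of about 7.5 N. The tool moved about 51.7 mm, which puts the front face at about reader x = -109.7 mm.
- **Alignment with the marks:** The two cameras differ slightly on where the marks are. The top view puts them at about -108.2 mm and the side view at -108.3 to -110 mm. Before the last 1 mm pull, the side view showed 1–2 mm still to go and the top view about 0, so I took a value in between. Expect the front face to be within about 1.5 mm of the marks.
- **Bystanders:** In the last top picture both jars and the carton are where they started.
- **Final state:** The reading I asked for after hand-in was refused, so the last measured state is from just before it.

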